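Hang a steel hatch on its frame and pin the hinge

TASK

Hang the loose steel hatch on the frame bolted to the bench: lower it flat so that its four hinge barrels go down into the four gaps between the frame's five, setting it down rather than dropping it. Then slide the headed hinge pin right through the whole row, from either end, until its head is up against the end barrel. Let go, and leave the hammer, the brush, the magnet and the flat bar where they lie.

Things in the scene. Friction and masses are not known exactly. Their poses are not given: they have to be found in the camera images.
- frame: Fixed grey frame of 30 mm square tube, flat on the bench, bolted down by a low ear (15 mm high with its bolt) at its left and right: 150 (x) by 190 mm (y) outside, 90 by 130 mm opening, rail tops at z = 30 mm. Origin: centre of its underside; x points to the far rail, which carries the hinge barrels, y along the hinge, z up.
- frame_hinge (a point): Middle of the frame's hinge line, at frame x = 64, y = 0, z = 42 mm; axes as the frame. Along y through it stand five steel barrels: 22 mm outside, 13 mm bore, 14 mm long, pitch 31 mm, with four clear gaps of 17 mm between them. The row is 138 mm long (69 mm to either end), open at both ends.
- hatch: Loose steel hatch, about 0.75 kg, flat on the bench: plate 110 (x) by 150 (y) by 4 mm, handle on top, hinge barrels along its +x edge. Origin: centre of the plate's underside; x to its barrels, z up. Hung, it lies on the rails: origin at frame x = -4, y = 0, z = 30 mm, axes parallel to the frame's; until pinned it can slide a few mm in x. Mass centre: 5 mm to the barrel side of the handle.
- hatch_hinge (a point): Middle of the hatch's hinge line, at hatch x = 68, y = 0, z = 12 mm; axes as the hatch. Along y through it sit four barrels on short tongues: 22 mm outside, 13 mm bore, 14 mm long, pitch 31 mm; each has 1.5 mm of play either side in its gap. It coincides with frame_hinge when the hatch is hung.
- hatch_grip (a point): Centre of the hatch's handle bar, a 12 mm square bar 104 mm long parallel to hatch y, on two 12 mm square end posts (80 mm clear between them). At hatch x = 10, y = 0, z = 42 mm; bar from z = 36 to 48, plate top at z = 4 mm. Axes as the hatch.
- pin: Loose steel hinge pin, 0.14 kg, lying level in two fixed V-blocks, axis 27 mm above the bench. Origin: on the axis where head meets shank; y along the axis from head to nose. Head 18 mm diameter, y = -34 to 0; shank 10 mm, y = 0 to 138; conical nose to 3 mm diameter at y = 152 mm. Fully home, the head's shoulder bears on an end barrel and the nose stands out 14 mm at the other.
- vblocks: Fixed pair of steel V-blocks that carry the pin: each 36 mm wide, 22 mm thick along the pin, 30 mm high, 90 mm apart. Origin: midway between them, on the bench; y along the pin. They hold the shank at pin y = 14 to 36 and 104 to 126 mm; the head overhangs free.
- pin_head (a point): Centre of the pin's head, on the axis at pin y = -17 mm: the place to grip. Axes as pin.
- pin_tip (a point): Tip of the pin's nose, at pin y = 152 mm. Axes as pin.
- pin_mid (a point): Middle of the pin's shank, at pin y = 69 mm. It coincides with frame_hinge when the pin is fully home, from whichever end. Axes as pin.
- hammer: Loose hammer 280 mm long lying on the bench; a bystander. Origin: under its middle.
- brush: Loose wooden-handled wire brush 220 mm long lying on the bench; a bystander. Origin: under its middle.
- flatbar: Loose offcut of flat bar, 30 x 170 x 8 mm, lying on the bench; a bystander. Origin: under its middle.
- magnet: Loose arrow-shaped red welding magnet, 110 x 85 x 14 mm, lying on the bench; a bystander. Origin: under its middle.
Things that resemble listed ones, but are neither listed nor needed, are in the scene too. Of the things shaped like the pin, the steel one is meant.

How it is judged:
By the outcome, as a careful person would: the job done as asked, in the order asked, and still so for the second after the job is handed in, with the robot touching nothing.
It also fails if it takes over 72 s, if anything falls off the work surface, if the arm or the gripper's body presses on something with over 40 N, if the wrist force passes 120 N, or if a joint passes its speed limit or range.

ROBOT

A 6-joint arm with a two-finger parallel gripper is mounted at the origin on the work surface. World frame = base frame: x ahead of the robot, y to its left, z up, the work surface at z = 0. Lengths are in m, angles in degrees, forces in N, time in s.
With the tool pointing down it reaches from about 0.35 to 0.875 m from the base axis. Payload 4.2 kg.
Tool frame: the origin (TCP) lies between the finger pads; the fingertips stand 25 mm ahead of it and the grasp point (between the pads) lies 6 mm ahead of it (r.tips_ahead is the distance from the TCP to the fingertips, in m); z points along the fingers, y is the direction in which the jaws open and shut (so a half turn about z gives the same grasp; the last joint's range is limited). The gripper opens to 87 mm and grips with 3 to 60 N. Pads are 19 mm wide; open, the fingers measure 117 mm over their backs; the gripper's body (75 mm by 190 mm) begins 51 mm behind the grasp point.
Start: joints at [-52.62, 22.042, 0.453, 0, -68.411, -14.817], TCP at [0.24, -0.577, 0.248] pointing down, gripper open.
Joint ranges: [-179.83, 179.83], [-69.29, 118.12], [-61.27, 80.66], [-181.25, 117.63], [-171.15, -9.14], [-177.46, 177.46]. Speed limits (degrees/s): [159.86, 159.86, 180, 180, 180, 180].

INTERFACE

Orientations are given as a 3x3 rotation matrix whose columns are the frame's x, y, z axes.
In Python, from station import r, vision, finish_job gives the robot as it stands.
- The arm moves only by the shell command python3 -m jog 'ROWS'. ROWS is a JSON object of lists of equal length, an entry for each row: "rot": the turn, a rotation vector about the world's x, y, z in degrees, a list of three; "delta_pos": the shift along the world's x, y, z in mm, a list of three; "grip": the opening in per cent of the stroke, from 0 (shut) to 100 (fully open). A call has 1 to 10 rows; each row shifts and turns the commanded pose from where the row before left it; what a row does not reach is not made up. A row lasts 1/12 s, in which the tool goes at most 41.7 mm and 7.16 degrees, less where a joint would pass 70% of its speed; a pose out of reach is approached as far as the arm can. A call with a gripper value outside its range is refused whole. The fingers move at their own pace and stop on an object; the grip force is fixed at half the most. Time passes only in rows, so rows that do not move let the fingers close. It gives the time, the measured TCP pose, the force and the opening at its end, in the units of the state.
- r.sense(): the state, without advancing time (a new reading comes with each control period).
- vision.capture(name): name is "side" or "top" or "wrist"; returns a dict with "frame" (480x640x3 uint8, red, green, blue), "K" (3x3 intrinsics, pixels), "k1" (the pictures are not rectified: a ray, as slopes to the right and down, at radius r is drawn at 1 + k1 r^2 times it, then the intrinsics apply), "xyz" and "orientation" of the camera in the world. Camera axes: x right, y up, looking along -z (the intrinsics and any distortion apply to the point x, -y, -z); pixel columns grow to the right and rows downward; lengths in m; the calibration is good to about 2 mm. A picture is of the moment at which its call begins. There is no depth.
- finish_job(): hands the job in, once; it reports no verdict.
The state is a dict: "time_s": time; "joints": joint angles; "joint_velocities": joint speeds; "effort": joint torques, N m; "tcp_pos": TCP position; "ee_rot": TCP orientation; "wrist_force": force on the tool from outside, world axes, zero at the start; "moment": the same for the moment, N m; "gripper_width": opening from 0.0 (shut) to 1.0 (fully open).
Only numpy, scipy, OpenCV 4.12 (cv2) and the standard library are available. Lean on these libraries where they do the work, as an engineer would, in place of code of your own. Each camera call takes 0.05 s, during which the arm holds its last target. There are 200 camera calls.

## Working session

There is one attempt and no reset: what is moved stays moved. The work goes in short steps, Python scripts to look and compute and a shell command to move; the robot and the scene stay as the last step left them, time stands still between calls to the robot, and variables do not carry over. Pictures are saved under pics/ and viewed, about 8 in all and at most 12, crops included, and the job is handed in when it is done.

```bash
mkdir -p pics; ls; python3 - <<'E'
from station import r, vision
import cv2, numpy as np
for n in ["top","side"]:
    c=vision.capture(n); cv2.imwrite(f"pics/{n}0.png",c["frame"][:,:,::-1])
    print(n,np.round(c["K"],1).tolist(),c["k1"],np.round(c["xyz"],4).tolist(),np.round(c["orientation"],4).tolist())
s=r.sense(); print(s["time_s"],s["tcp_pos"],np.round(s["ee_rot"],3).tolist(),s["gripper_width"])
E
```

```text
pics
top [[448.8, 0.0, 321.5], [0.0, 448.8, 238.8], [0.0, 0.0, 1.0]] -0.03521457010078482 [0.3795, -0.0089, 1.1959] [[0.0026, 0.9898, -0.1426], [-1.0, 0.0024, -0.0019], [-0.0016, 0.1426, 0.9898]]
side [[441.9, 0.0, 321.7], [0.0, 441.9, 242.4], [0.0, 0.0, 1.0]] -0.017367644665948354 [0.4521, -0.7776, 0.5671] [[0.995, 0.0367, -0.0924], [-0.0971, 0.556, -0.8255], [0.0211, 0.8304, 0.5568]]
0.1 [ 0.23965443 -0.57670883  0.24657604] [[-0.924, -0.384, -0.001], [-0.384, 0.924, 0.002], [0.0, 0.002, -1.0]] 1.0046486684486766
```

View pics/top0.png

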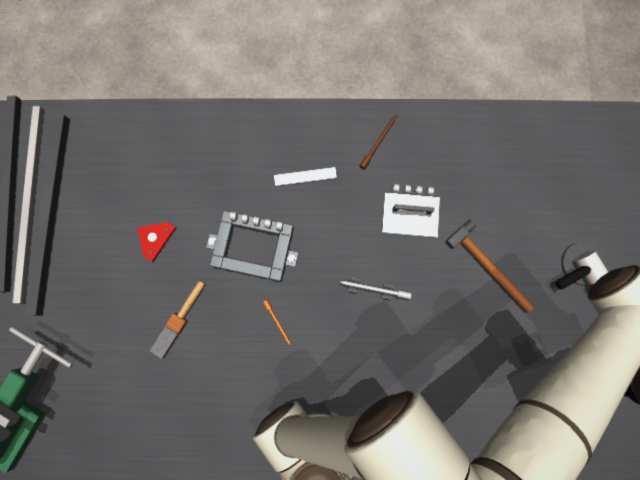

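View pics/side0.png

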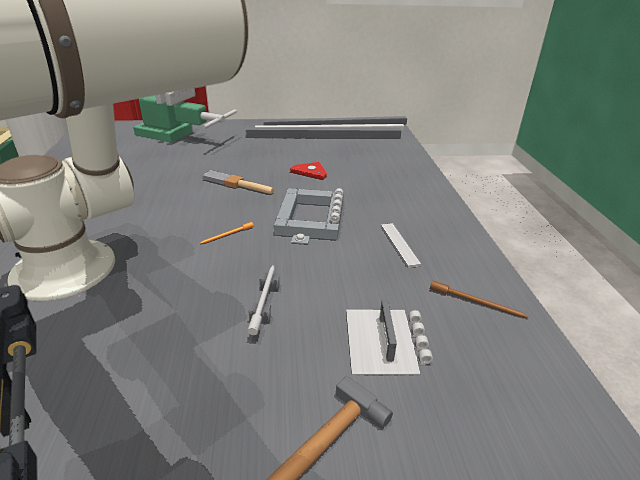

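```bash
cat > h.py <<'E'
import numpy as np, cv2
from scipy.optimize import least_squares
def proj(c,P):
    P=np.atleast_2d(P); q=(P-c["xyz"])@np.array(c["orientation"])
    s=np.c_[q[:,0]/-q[:,2],-q[:,1]/-q[:,2]]
    s=s*(1+c["k1"]*(s**2).sum(1,keepdims=True)); K=np.array(c["K"])
    return s*[K[0,0],K[1,1]]+K[:2,2]
def back(c,uv,z):
    "pixel -> world point at height z"
    K=np.array(c["K"]); d=(np.array(uv,float)-K[:2,2])/[K[0,0],K[1,1]]; s=d.copy()
    for _ in range(20): s=d/(1+c["k1"]*(s**2).sum())
    v=np.array(c["orientation"])@[s[0],-s[1],-1]; o=np.array(c["xyz"])
    return o+v*(z-o[2])/v[2]
def Rz(a): a=np.radians(a); return np.array([[np.cos(a),-np.sin(a),0],[np.sin(a),np.cos(a),0],[0,0,1]])
def fit(obs,x0,z0=0):
    "obs: list of (cam, model points Nx3, pixels Nx2); returns x,y,yaw"
    f=lambda p: np.concatenate([(proj(c,np.array(M)@Rz(p[2]).T+[p[0],p[1],z0])-uv).ravel() for c,M,uv in obs])
    s=least_squares(f,x0,x_scale=[.01,.01,1]); return s.x,s.fun.reshape(-1,2)
E
python3 - <<'E'
from station import r, vision
from h import *
import pickle
c=vision.capture("top"); d=vision.capture("side"); pickle.dump((c,d),open("cams.pkl","wb"))
for n,uv,z in [("fr L",(233,216),.053),("fr R",(279,226),.053),("ha L",(396,188),.023),("ha R",(431,191),.023),("grip",(413,210),.048),("head",(405,295),.036),("tip",(343,283),.027)]: print(n,back(c,uv,z).round(4))
def crop(f,x,y,w,h,k): return cv2.resize(f[y:y+h,x:x+w],None,fx=k,fy=k,interpolation=cv2.INTER_CUBIC)
f=c["frame"][:,:,::-1];g=d["frame"][:,:,::-1]
A=np.vstack([crop(f,200,200,100,85,4),crop(f,335,265,100,65,4)])
B=np.vstack([crop(f,370,170,80,75,5),crop(g,240,255,80,45,5)])
cv2.imwrite("pics/c1.png",np.hstack([A,B]))
E
```

```text
fr L [0.6033 0.2233 0.053 ]
fr R [0.5772 0.1033 0.053 ]
ha L [ 0.6868 -0.2064  0.023 ]
ha R [ 0.6789 -0.3005  0.023 ]
grip [ 0.6214 -0.2454  0.048 ]
head [ 0.4012 -0.2214  0.036 ]
tip [ 0.4321 -0.0627  0.027 ]
```

View pics/c1.png

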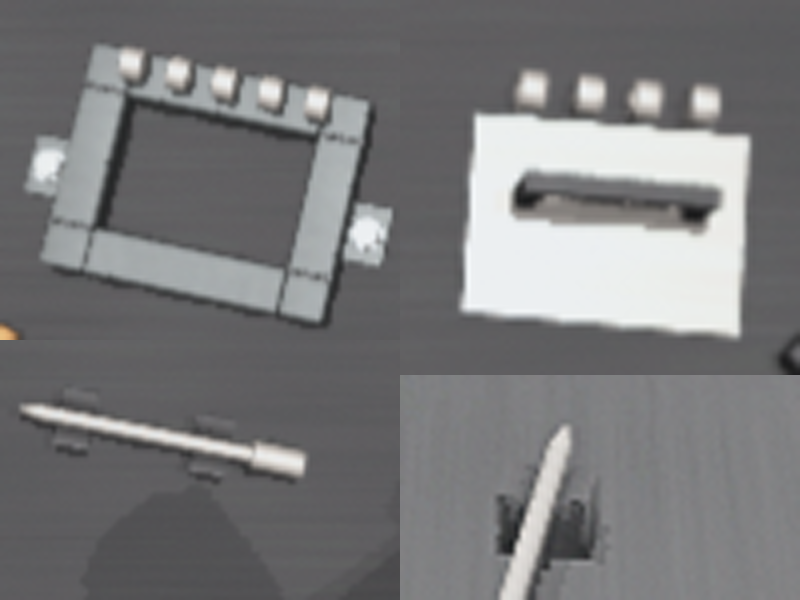

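```bash
python3 - <<'E'
from h import *
import pickle
c,d=pickle.load(open("cams.pkl","rb"))
m=lambda p,k,x,y:(np.array(p,float)+.5)/k-.5+[x,y]
F=fit([(c,np.array([(75,95,30),(-75,95,30),(-75,-95,30),(75,-95,30)])/1e3,m([(97,45),(40,262),(322,326),(372,100)],4,200,200))],[.5,.16,-12])
H=fit([(c,np.array([(55,75,4),(55,-75,4),(-55,-75,4),(-55,75,4)])/1e3,m([(74,113),(350,136),(340,337),(61,311)],5,370,170))],[.6,-.24,-5])
P=fit([(c,np.array([(0,-34,0),(0,152,0),(0,0,0)])/1e3,m([(304,123),(20,69),(252,113)],4,335,265))],[.4,-.2,-10],.027)
for n,q in zip("FHP",(F,H,P)): print(n,q[0].round(4),q[1].round(2).tolist())
p=F[0]; print("fh",Rz(p[2])@[.064,0,.042]+[p[0],p[1],0])
p=H[0]; print("grip",Rz(p[2])@[.010,0,.042]+[p[0],p[1],0])
p=P[0]; print("head",Rz(p[2])@[0,-.017,0]+[p[0],p[1],.027])
from station import vision
w=vision.capture("wrist");s=__import__("station").r.sense()
R=s["ee_rot"];print("cam in tool",R.T@(w["xyz"]-s["tcp_pos"]),(R.T@w["orientation"]).round(3).tolist(),w["K"],w["k1"])
E
```

```text
F [  0.5301   0.177  -12.0241] [[-0.57, -0.58], [-0.15, 0.29], [0.25, -0.23], [0.45, 0.5]]
H [ 0.6187 -0.2483 -4.8948] [[0.24, 0.0], [-0.15, 0.18], [-0.17, -0.26], [0.08, 0.09]]
P [  0.4068  -0.2039 -10.637 ] [[-0.14, -0.04], [0.22, 0.04], [-0.08, 0.01]]
fh [0.59267354 0.16366764 0.042     ]
grip [ 0.62865887 -0.24918406  0.042     ]
head [ 0.40366571 -0.22058348  0.027     ]
cam in tool [ 0.08370209 -0.00111732 -0.13616623] [[0.001, 0.953, 0.303], [1.0, -0.001, -0.001], [-0.0, 0.303, -0.953]] [[423.17743341   0.         318.99950026]
 [  0.         423.17743341 240.10890605]
 [  0.           0.           1.        ]] -0.008286966427360863
```

```bash
python3 -m jog '{"delta_pos":[[30,25,0],[30,25,0],[30,25,0],[30,25,0],[30,25,0],[30,25,0],[30,25,0]],"rot":[[0,0,4.8],[0,0,4.8],[0,0,4.8],[0,0,4.8],[0,0,4.8],[0,0,4.8],[0,0,4.8]],"grip":[100,100,100,60,60,60,60]}'; python3 -m jog '{"delta_pos":[[30,26,0],[30,26,0],[30,25,0],[30,25,0],[30,25,0],[29,25,0],[0,0,0],[0,0,0]],"rot":[[0,0,4.8],[0,0,4.8],[0,0,4.8],[0,0,4.8],[0,0,4.8],[0,0,4.8],[0,0,0],[0,0,0]],"grip":[60,60,60,60,60,60,60,60]}'
cat > look.py <<'E'
import sys,pickle
from station import r,vision
from h import *
n=sys.argv[1]; c=vision.capture("wrist"); s=r.sense(); pickle.dump((c,{k:np.array(s[k]) for k in("tcp_pos","ee_rot")}),open(f"{n}.pkl","wb"))
print(s["time_s"],s["tcp_pos"],s["ee_rot"].round(4).tolist(),s["joints"],s["gripper_width"],s["wrist_force"])
cv2.imwrite(f"pics/{n}.png",c["frame"][:,:,::-1])
E
python3 look.py w1
```

```text
time_s: 0.83
tcp_pos: [0.451, -0.4006, 0.2476]
ee_rot: [[-0.553, -0.833, 0.0], [-0.833, 0.553, 0.0], [-0.0, -0.0, -1.0]]
wrist_force: [-0.4, -0.5, 0.1]
gripper_width: 0.782
time_s: 1.5
tcp_pos: [0.63, -0.2483, 0.2464]
ee_rot: [[-0.085, -0.996, -0.001], [-0.996, 0.085, 0.0], [-0.0, 0.001, -1.0]]
wrist_force: [0.5, -0.0, 0.5]
gripper_width: 0.603
1.55 [ 0.62899918 -0.24941835  0.24681623] [[-0.087, -0.9962, -0.0014], [-0.9962, 0.087, 0.0003], [-0.0001, 0.0014, -1.0]] [-7.97110982e+00  2.71989790e+01  8.56871090e+00 -3.68855347e-03
 -7.14491869e+01  2.97887543e+00] 0.5986216568609616 [-0.63098024  0.21848769  0.0271964 ]
```

View pics/w1.png

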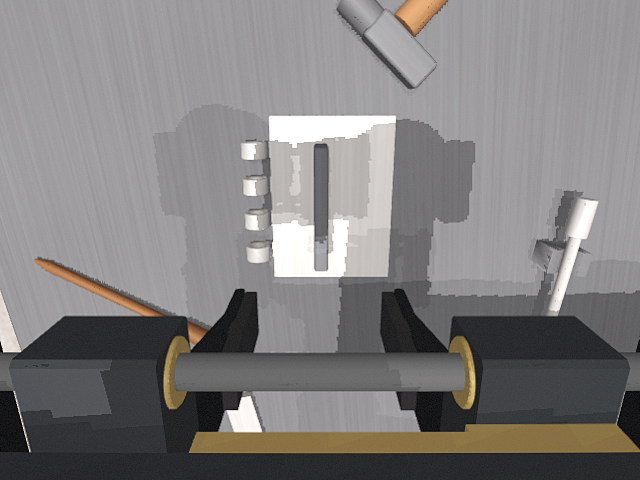

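```bash
python3 - <<'E'
from h import *
import pickle
c,s=pickle.load(open("w1.pkl","rb"))
M=np.array([(55,-75,4),(-55,-75,4),(-55,75,4),(55,75,4)])/1e3; uv=np.array([(269,116),(396,116),(388.5,277),(273,277)])
B=np.array([(10,-52,48),(10,52,48)])/1e3; ub=np.array([(321,144),(321,271)])
for o in ([(c,M,uv)],[(c,M,uv),(c,B,ub)]):
    H,e=fit(o,[.6187,-.2483,-4.9]); print(H.round(4),e.round(1).tolist())
    g=Rz(H[2])@[.010,0,.042]+[H[0],H[1],0]; print("grip",g,"delta mm",(g-s["tcp_pos"])*1e3, "tool y yaw",np.degrees(np.arctan2(-s["ee_rot"][1,1],-s["ee_rot"][0,1])))
f=c["frame"][100:290,225:405,::-1]; cv2.imwrite("pics/w1c.png",cv2.resize(f,None,fx=3.1,fy=3.1,interpolation=cv2.INTER_CUBIC))
E
```

```text
[ 0.6185 -0.2489 -4.8964] [[-0.5, -0.4], [0.4, -0.2], [-0.8, 0.4], [0.9, 0.3]]
grip [ 0.62850093 -0.24970366  0.042     ] delta mm [  -0.49825376   -0.28530282 -204.81622584] tool y yaw -4.99340505219146
[ 0.6185 -0.2497 -4.9177] [[-0.5, -1.4], [0.5, -1.2], [-0.8, -0.4], [0.8, -0.5], [0.1, 2.7], [-0.2, 0.4]]
grip [ 0.62841688 -0.25053496  0.042     ] delta mm [  -0.58230424   -1.1166009  -204.81622584] tool y yaw -4.99340505219146
```

View pics/w1c.png

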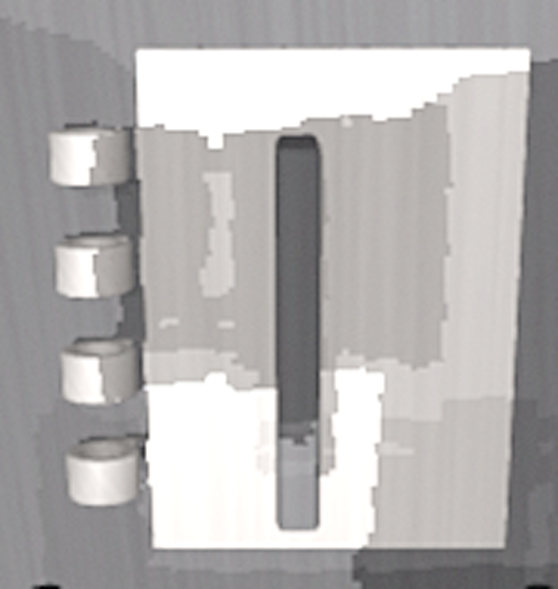

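```bash
python3 -m jog '{"delta_pos":[[-0.5,0,-30],[0,0,-36],[0,0,-36],[0,0,-36],[0,0,-30],[0,0,-18],[0,0,-10],[0,0,-3],[0,0,0],[0,0,0]],"rot":[[0,0,0],[0,0,0],[0,0,0],[0,0,0],[0,0,0],[0,0,0],[0,0,0],[0,0,0],[0,0,0],[0,0,0]],"grip":[60,60,60,60,60,60,60,60,60,60]}'; python3 -m jog '{"delta_pos":[[0,0,0],[0,0,0],[0,0,0],[0,0,0],[0,0,0],[0,0,0],[0,0,0],[0,0,0],[0,0,0],[0,0,0]],"rot":[[0,0,0],[0,0,0],[0,0,0],[0,0,0],[0,0,0],[0,0,0],[0,0,0],[0,0,0],[0,0,0],[0,0,0]],"grip":[0,0,0,0,0,0,0,0,0,0]}'; python3 look.py w2
```

```text
time_s: 2.38
tcp_pos: [0.6292, -0.2509, 0.0504]
ee_rot: [[-0.088, -0.996, 0.003], [-0.996, 0.088, -0.001], [0.001, -0.003, -1.0]]
wrist_force: [-0.4, 0.0, 0.4]
gripper_width: 0.595
time_s: 3.22
tcp_pos: [0.6283, -0.2501, 0.0486]
ee_rot: [[-0.088, -0.996, -0.0], [-0.996, 0.088, 0.0], [-0.0, 0.0, -1.0]]
wrist_force: [-0.9, -0.5, 0.2]
gripper_width: 0.134
3.2667 [ 0.62830834 -0.25009106  0.04858584] [[-0.0876, -0.9962, -0.0001], [-0.9962, 0.0876, 0.0], [-0.0, 0.0001, -1.0]] [-8.03630450e+00  3.72443724e+01 -4.39226467e+00 -7.50439678e-04
 -4.83686757e+01  3.00912344e+00] 0.1337189118790995 [-0.43195161  0.27543361  0.26527635]
```

```bash
python3 -m jog '{"delta_pos":[[0,0,3],[0,0,10],[0,0,20],[0,0,25],[0,0,25],[0,0,25],[-6,10,15],[-17,30,6],[-17,30,6],[-17,30,6]],"rot":[[0,0,0],[0,0,0],[0,0,0],[0,0,0],[0,0,0],[0,0,0],[0,0,-0.7],[0,0,-0.7],[0,0,-0.7],[0,0,-0.7]],"grip":[0,0,0,0,0,0,0,0,0,0]}'; python3 -m jog '{"delta_pos":[[-17,30,6],[-17,30,6],[-17,30,6],[-17,30,6],[-17,30,6],[-17,30,6],[-17,30,6],[-17,30,6],[-17,30,6],[-18,30,6]],"rot":[[0,0,-0.7],[0,0,-0.7],[0,0,-0.7],[0,0,-0.7],[0,0,-0.7],[0,0,-0.7],[0,0,0],[0,0,0],[0,0,0],[0,0,0]],"grip":[0,0,0,0,0,0,0,0,0,0]}';python3 -m jog '{"delta_pos":[[0,0,0],[0,0,0],[0,0,0]],"rot":[[0,0,0],[0,0,0],[0,0,0]],"grip":[0,0,0]}'; python3 look.py w3
```

```text
time_s: 4.1
tcp_pos: [0.5692, -0.1492, 0.1888]
ee_rot: [[-0.139, -0.99, -0.003], [-0.99, 0.139, 0.001], [-0.001, 0.003, -1.0]]
wrist_force: [-0.2, 1.5, -7.2]
gripper_width: 0.13
time_s: 4.93
tcp_pos: [0.3983, 0.1505, 0.2495]
ee_rot: [[-0.209, -0.978, -0.001], [-0.978, 0.209, 0.0], [0.0, 0.001, -1.0]]
wrist_force: [0.1, 0.7, -7.5]
gripper_width: 0.133
time_s: 5.18
tcp_pos: [0.3994, 0.1495, 0.2493]
ee_rot: [[-0.208, -0.978, -0.001], [-0.978, 0.208, -0.0], [0.001, 0.001, -1.0]]
wrist_force: [-0.3, -1.0, -6.7]
gripper_width: 0.134
5.2333 [0.39977301 0.14911222 0.24909881] [[-0.2093, -0.9779, -0.0014], [-0.9779, 0.2093, -0.0007], [0.001, 0.0012, -1.0]] [ 4.24327661e+01  2.21512064e+00 -2.52365961e+01 -2.71614255e-02
 -6.26367341e+01 -5.44989632e+01] 0.13383234010287878 [-0.68549383  0.8011406  -6.44335999]
```

View pics/w3.png

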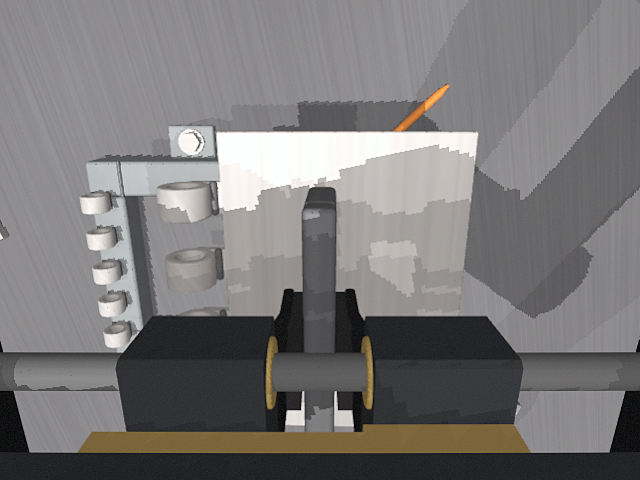

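```bash
python3 - <<'E'
import cv2
f=cv2.imread("pics/w3.png")[120:355,70:250]
a=cv2.resize(f[:120],None,fx=4.4,fy=4.4,interpolation=cv2.INTER_CUBIC)[:,:800]
b=cv2.resize(f[60:,:90],None,fx=4,fy=4,interpolation=cv2.INTER_CUBIC)
cv2.imwrite("pics/w3c.png",cv2.resize(f[:,:],None,fx=2.55,fy=2.55,interpolation=cv2.INTER_CUBIC)[:, :]) 
import numpy as np
o=np.zeros((600,800,3),'uint8'); g=cv2.resize(f[30:180],None,fx=4,fy=4,interpolation=cv2.INTER_CUBIC)[:600,:720]; o[:,:720]=g; cv2.imwrite("pics/w3c.png",o)
E
```

```text
(no output)
```

View pics/w3c.png

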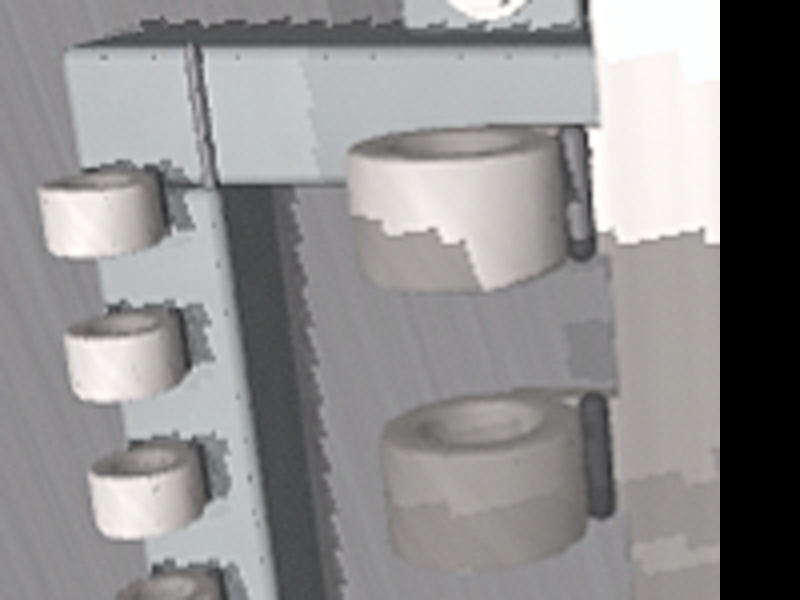

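```bash
cat > fit3.py <<'E'
from h import *
import pickle,sys
c,s=pickle.load(open("w3.pkl","rb"))
t=np.linspace(0,2*np.pi,181); ring=np.c_[.011*np.cos(t),0*t,.011*np.sin(t)]
def bbox(T,y0):
    M=np.vstack([ring+[0,y0-.007,0],ring+[0,y0+.007,0]]); u=proj(c,T(M)); return np.r_[u.min(0),u.max(0)]  # l,t,r,b
q=lambda l,t,r,b:np.array([70+(l+.5)/4-.5,150+(t+.5)/4-.5,70+(r+.5)/4-.5,150+(b+.5)/4-.5])
fb=[(-.062,q(38,169,163,258)),(-.031,q(64,308,187,403)),(0,q(89,440,208,540))]
hb=[(-.0465,q(347,127,562,292)),(-.0155,q(382,393,588,570))]
cor=[((.075,-.095,.030),(70+66/4,150+50/4)),((.045,-.065,.030),(70+216/4,150+186/4))]
def TF(p): return lambda M: np.array(M)@Rz(p[2]).T+[p[0],p[1],0]
def fF(p):
    e=[bbox(lambda M:TF(p)(M+[.064,0,.042]),y)-b for y,b in fb]
    e+= [proj(c,TF(p)(m))[0]-u for m,u in cor]; return np.concatenate(e)
F=least_squares(fF,[.53,.177,-12],x_scale=[.01,.01,1],loss="soft_l1"); print("frame",F.x.round(4),fF(F.x).round(1).tolist())
pc=[((.055,-.075,.004),(217,132)),((-.055,-.075,.004),(477.5,131))]
def TH(p): return lambda M: np.array(M)@Rz(p[2]).T+[p[0],p[1],p[3]]
def fH(p):
    e=[bbox(lambda M:TH(p)(M+[.068,0,.012]),y)-b for y,b in hb]
    e+= [proj(c,TH(p)(m))[0]-u for m,u in pc]; return np.concatenate(e)
g=s["tcp_pos"]; R=s["ee_rot"]
H=least_squares(fH,[g[0]-.01,g[1],-12,.2],x_scale=[.01,.01,1,.01],loss="soft_l1"); print("hatch",H.x.round(4),fH(H.x).round(1).tolist())
gr=TH(H.x)([.01,0,.042]); print("tool yaw",np.degrees(np.arctan2(-R[1,1],-R[0,1])))
print("grip rel grasp in hatch axes mm",Rz(H.x[2]).T@(gr-g-[0,0,-.006])*1e3)
f=F.x; hung=Rz(f[2])@[-.004,0,.030]+[f[0],f[1],0]
print("hatch move mm",(hung-np.r_[H.x[:2],H.x[3]])*1e3,"turn",f[2]-H.x[2])
E
python3 fit3.py
```

```text
frame [  0.5299   0.1772 -12.1863] [0.2, 0.0, 1.1, 0.1, -0.1, 0.4, 0.3, 0.0, -0.5, 0.8, -0.1, 0.1, -2.8, -1.7, 0.4, -0.2]
hatch [  0.3888   0.1523 -12.1061   0.1978] [-0.0, -1.1, 3.5, 1.3, -0.7, -1.3, 2.0, 2.0, -0.9, -1.3, -0.6, 0.5]
tool yaw -12.078735849487188
grip rel grasp in hatch axes mm [-1.3471479   0.80323569 -3.25229189]
hatch move mm [ 137.14931729   25.72483698 -167.84651642] turn -0.08021263230153508
```

```bash
python3 -m jog '{"delta_pos":[[10,2,-5],[20,4,-10],[25,5,-12],[25,5,-15],[25,5,-20],[21,4,-20],[10.3,1,-20],[0,0,-20],[0,0,-12],[0,0,-3]],"rot":[[0,0,0],[0,0,0],[0,0,0],[0,0,0],[0,0,0],[0,0,0],[0,0,0],[0,0,0],[0,0,0],[0,0,0]],"grip":[0,0,0,0,0,0,0,0,0,0]}';python3 -m jog '{"delta_pos":[[0,0,0],[0,0,0],[0,0,0]],"rot":[[0,0,0],[0,0,0],[0,0,0]],"grip":[0,0,0]}'; python3 look.py w4; python3 - <<'E'
from station import vision
import cv2,numpy as np
a=vision.capture("side"); cv2.imwrite("pics/s4.png",a["frame"][:,:,::-1])
b=vision.capture("top")["frame"][:,:,::-1]
w=cv2.imread("pics/w4.png")
z=lambda f,x,y,w,h,k:cv2.resize(f[y:y+h,x:x+w],None,fx=k,fy=k,interpolation=cv2.INTER_CUBIC)
s=a["frame"][:,:,::-1]
o=np.hstack([np.vstack([z(w,0,80,400,300,1),z(b,200,180,133,100,3)[:300,:399].copy() if 0 else cv2.resize(z(b,200,180,133,100,3),(400,300))]),cv2.resize(z(s,240,150,130,195,3),(400,600))])
cv2.imwrite("pics/m4.png",o)
E
```

```text
time_s: 6.07
tcp_pos: [0.5359, 0.1732, 0.1081]
ee_rot: [[-0.212, -0.977, -0.007], [-0.977, 0.212, -0.004], [0.006, 0.006, -1.0]]
wrist_force: [-0.3, -1.1, -7.0]
gripper_width: 0.134
time_s: 6.32
tcp_pos: [0.5378, 0.1759, 0.1137]
ee_rot: [[-0.209, -0.978, 0.002], [-0.978, 0.209, 0.001], [-0.002, -0.002, -1.0]]
wrist_force: [0.1, -0.1, -6.4]
gripper_width: 0.134
6.3667 [0.53759612 0.17606218 0.11386345] [[-0.2086, -0.978, 0.0025], [-0.978, 0.2086, 0.0013], [-0.0018, -0.0022, -1.0]] [ 3.45528158e+01  2.38244178e+01 -1.81494882e+01  2.76226284e-02
 -4.78630240e+01 -4.66123814e+01] 0.13307629811317925 [-0.43861578  0.64904622 -6.24634764]
```

View pics/m4.png

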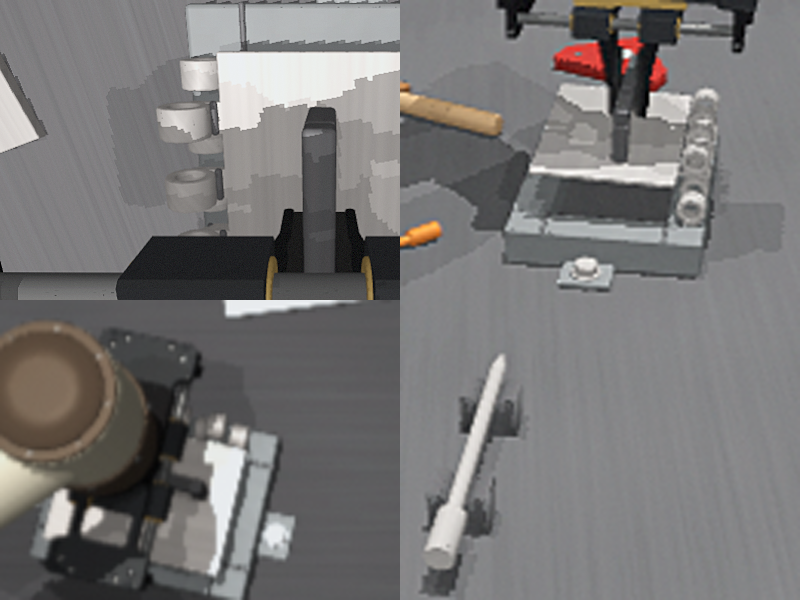

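```bash
python3 -m jog '{"delta_pos":[[0,0,0],[0,0,0],[0,0,0],[0,0,0],[0,0,0],[0,0,0]],"rot":[[0,0,0],[0,0,0],[0,0,0],[0,0,0],[0,0,0],[0,0,0]],"grip":[0,0,0,0,0,0]}'; python3 look.py w5; python3 -m jog '{"delta_pos":[[0,0,0]],"rot":[[0,0,0]],"grip":[0]}'
```

```text
time_s: 6.97
tcp_pos: [0.5366, 0.1759, 0.1125]
ee_rot: [[-0.208, -0.978, -0.0], [-0.978, 0.208, -0.0], [0.0, 0.0, -1.0]]
wrist_force: [0.5, -0.8, -7.3]
gripper_width: 0.138
7.0167 [0.53661833 0.17590213 0.11254994] [[-0.2085, -0.978, -0.0], [-0.978, 0.2085, -0.0], [0.0, 0.0, -1.0]] [ 3.45871812e+01  2.39038042e+01 -1.82420797e+01  7.54795289e-04
 -4.78558006e+01 -4.66199948e+01] 0.13193648364993232 [-0.7203156   0.52093456 -6.96526853]
time_s: 7.1
tcp_pos: [0.5366, 0.1759, 0.1125]
ee_rot: [[-0.208, -0.978, -0.0], [-0.978, 0.208, -0.0], [0.0, 0.0, -1.0]]
wrist_force: [-0.1, -0.5, -7.9]
gripper_width: 0.132
```

```bash
python3 - <<'E'
import re
src=open("fit3.py").read().split("fb=")[0].replace("w3.pkl","w4.pkl"); exec(src)
TF=lambda p,z:(lambda M: np.array(M)@Rz(p[2]).T+[p[0],p[1],z])
F=[.5300,.1771,-12.1]
print("frame b1",bbox(lambda M:TF(F,0)(M+[.064,0,.042]),-.062).round(1),"seen 180 137 . 173")
g=s["tcp_pos"]; R=s["ee_rot"]; yaw=np.degrees(np.arctan2(-R[1,1],-R[0,1]))
o=g+Rz(yaw)@[-.010,.0005,0]; H=[o[0],o[1],yaw]; z=g[2]-.006-.0426
for y in(-.0465,-.0155): print("hatch",bbox(lambda M:TF(H,z)(M+[.068,0,.012]),y).round(1))
print("seen 157 181 . 223 / 165 249 . 292")
E
```

```text
frame b1 [179.8 136.8 229.  171.1] seen 180 137 . 173
hatch [152.1 181.7 210.6 226.3]
hatch [160.7 248.8 215.9 297.4]
seen 157 181 . 223 / 165 249 . 292
```

```bash
cat >> fit3.py <<'E'
from scipy.spatial.transform import Rotation as Ro
yaw=-12.08
def TP(p): # y-offset, x-offset, pitch, in-hand yaw
    return lambda M:(np.array(M)-[.01,0,.042])@(Rz(yaw+p[3])@Ro.from_euler("y",p[2],degrees=True).as_matrix()).T+g+Rz(yaw)@[p[1],p[0],0]+[0,0,-.0066]
def fP(p):
    p=np.r_[p[0],0,p[1:]]
    e=[bbox(lambda M:TP(p)(M+[.068,0,.012]),y)-b for y,b in hb]
    e+= [proj(c,TP(p)(m))[0]-u for m,u in pc+[((.01,-.052,.048),(319,196)) ][:0]]; return np.concatenate(e)
P=least_squares(fP,[0,0,0],x_scale=[.01,1,1],loss="soft_l1"); print("pitch fit",P.x,fP(P.x).round(1).tolist())
E
python3 fit3.py | tail -1
```

```text
pitch fit [6.87266584e-04 2.40613706e+00 2.66497566e-01] [-0.9, -0.6, 2.9, 1.9, -1.2, -0.7, 1.7, 2.6, -1.5, -0.9, 3.8, 0.2]
```

```bash
python3 -m jog '{"delta_pos":[[-1,-0.6,0],[0,0,-3],[0,0,-4],[0,0,-4],[0,0,-4],[0,0,-3],[0,0,-1],[0,0,0],[0,0,0],[0,0,0]],"rot":[[-0.3,-1.5,0],[0,0,0],[0,0,0],[0,0,0],[0,0,0],[0,0,0],[0,0,0],[0,0,0],[0,0,0],[0,0,0]],"grip":[0,0,0,0,0,0,0,0,0,0]}';  python3 -m jog '{"delta_pos":[[0,0,-1],[0,0,-2],[0,0,-2],[0,0,-2],[0,0,-2],[0,0,-1],[0,0,0],[0,0,0],[0,0,0],[0,0,0]],"rot":[[0,0,0],[0,0,0],[0,0,0],[0,0,0],[0,0,0],[0,0,0],[0,0,0],[0,0,0],[0,0,0],[0,0,0]],"grip":[0,0,0,0,0,0,0,0,0,0]}'
```

```text
time_s: 7.93
tcp_pos: [0.5359, 0.1754, 0.0937]
ee_rot: [[-0.208, -0.978, 0.027], [-0.978, 0.208, -0.005], [-0.001, -0.027, -1.0]]
wrist_force: [0.3, 0.2, -6.5]
gripper_width: 0.138
time_s: 8.77
tcp_pos: [0.5357, 0.1753, 0.0837]
ee_rot: [[-0.209, -0.978, 0.026], [-0.978, 0.208, -0.005], [-0.001, -0.027, -1.0]]
wrist_force: [-0.1, 1.0, -6.7]
gripper_width: 0.135
```

```bash
python3 -m jog '{"delta_pos":[[0,0,-1],[0,0,-1],[0,0,-1],[0,0,-0.5],[0,0,0],[0,0,0]],"rot":[[0,0,0],[0,0,0],[0,0,0],[0,0,0],[0,0,0],[0,0,0]],"grip":[0,0,0,0,0,0]}';  python3 -m jog '{"delta_pos":[[0,0,-0.5],[0,0,-0.5],[0,0,0],[0,0,0],[0,0,0]],"rot":[[0,0,0],[0,0,0],[0,0,0],[0,0,0],[0,0,0]],"grip":[0,0,0,0,0]}'
```

```text
time_s: 9.27
tcp_pos: [0.5356, 0.1752, 0.08]
ee_rot: [[-0.209, -0.978, 0.026], [-0.978, 0.208, -0.005], [-0.0, -0.027, -1.0]]
wrist_force: [-0.5, 0.1, -6.7]
gripper_width: 0.133
time_s: 9.68
tcp_pos: [0.5357, 0.1753, 0.0791]
ee_rot: [[-0.208, -0.978, 0.026], [-0.978, 0.208, -0.005], [-0.0, -0.027, -1.0]]
wrist_force: [-0.2, 0.3, -5.9]
gripper_width: 0.134
```

```bash
python3 -m jog '{"delta_pos":[[0,0,-0.5],[0,0,-0.3],[0,0,0],[0,0,0]],"rot":[[0,0,0],[0,0,0],[0,0,0],[0,0,0]],"grip":[0,0,0,0]}';  python3 -m jog '{"delta_pos":[[0,0,-0.5],[0,0,-0.3],[0,0,0],[0,0,0]],"rot":[[0,0,0],[0,0,0],[0,0,0],[0,0,0]],"grip":[0,0,0,0]}'
```

```text
time_s: 10.02
tcp_pos: [0.5358, 0.1754, 0.0787]
ee_rot: [[-0.208, -0.978, 0.027], [-0.978, 0.208, -0.005], [-0.001, -0.027, -1.0]]
wrist_force: [-2.5, 0.9, -1.3]
gripper_width: 0.133
time_s: 10.35
tcp_pos: [0.5358, 0.1754, 0.0787]
ee_rot: [[-0.208, -0.978, 0.027], [-0.978, 0.208, -0.005], [-0.001, -0.028, -1.0]]
wrist_force: [-4.3, 0.3, 5.6]
gripper_width: 0.135
```

```bash
python3 -m jog '{"delta_pos":[[0,0,0.4],[0,0,0],[0,0,0],[0,0,0],[0,0,0],[0,0,0],[0,0,0],[0,0,0]],"rot":[[0.15,0.7,0],[0,0,0],[0,0,0],[0,0,0],[0,0,0],[0,0,0],[0,0,0],[0,0,0]],"grip":[0,0,14,17,20,25,40,50]}';  python3 -m jog '{"delta_pos":[[0,0,5],[0,0,15],[0,0,25],[0,0,30],[0,0,30],[0,0,30],[0,0,15],[0,0,0],[0,0,0],[0,0,0]],"rot":[[0.15,0.8,0],[0,0,0],[0,0,0],[0,0,0],[0,0,0],[0,0,0],[0,0,0],[0,0,0],[0,0,0],[0,0,0]],"grip":[50,50,50,50,50,50,50,50,50,50]}'; python3 look.py w6
```

```text
time_s: 11.02
tcp_pos: [0.5358, 0.1753, 0.0777]
ee_rot: [[-0.209, -0.978, 0.014], [-0.978, 0.209, -0.003], [-0.001, -0.014, -1.0]]
wrist_force: [0.3, 0.3, 0.0]
gripper_width: 0.321
time_s: 11.85
tcp_pos: [0.535, 0.175, 0.2267]
ee_rot: [[-0.209, -0.978, -0.002], [-0.978, 0.209, -0.001], [0.001, 0.002, -1.0]]
wrist_force: [-0.8, 0.0, -0.5]
gripper_width: 0.502
11.9 [0.53485469 0.17489697 0.22627023] [[-0.2088, -0.978, -0.0027], [-0.978, 0.2088, -0.0012], [0.0018, 0.0024, -1.0]] [ 3.45900453e+01  1.70232658e+01 -1.01970472e+01 -3.28884868e-02
 -6.29477084e+01 -4.66264547e+01] 0.4988685537053175 [ 1.0589942   0.41976745 -1.1368639 ]
```

View pics/w6.png

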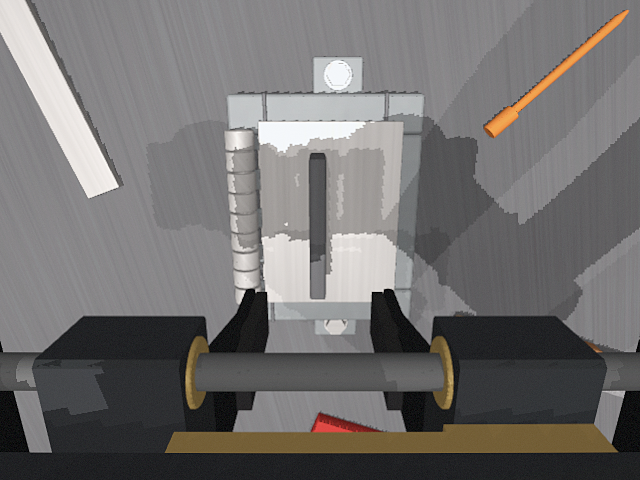

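```bash
python3 -m jog '{"delta_pos":[[-11,-31,0],[-11,-31,0],[-12,-31,0],[-12,-31,0],[-12,-31,0],[-12,-31,0],[-12,-31,0],[-11,-31,0],[-11,-31,0],[-11,-31,0]],"rot":[[0,0,0.7],[0,0,0.7],[0,0,0],[0,0,0],[0,0,0],[0,0,0],[0,0,0],[0,0,0],[0,0,0],[0,0,0]],"grip":[50,50,50,50,50,50,50,50,50,50]}';  python3 -m jog '{"delta_pos":[[0,0,0],[0,0,0],[0,0,0],[0,0,0],[0,0,0]],"rot":[[0,0,0],[0,0,0],[0,0,0],[0,0,0],[0,0,0]],"grip":[50,50,50,50,50]}'; python3 look.py w7; python3 - <<'E'
import cv2
f=cv2.imread("pics/w7.png"); cv2.imwrite("pics/w7c.png",cv2.resize(f[100:310,190:470],None,fx=2.8,fy=2.8,interpolation=cv2.INTER_CUBIC))
E
```

```text
time_s: 12.73
tcp_pos: [0.4192, -0.136, 0.2267]
ee_rot: [[-0.184, -0.983, -0.003], [-0.983, 0.184, -0.0], [0.0, 0.002, -1.0]]
wrist_force: [-0.3, 0.8, -0.1]
gripper_width: 0.497
time_s: 13.15
tcp_pos: [0.421, -0.1339, 0.2275]
ee_rot: [[-0.183, -0.983, -0.001], [-0.983, 0.183, 0.0], [0.0, 0.001, -1.0]]
wrist_force: [1.1, 0.6, 0.2]
gripper_width: 0.501
13.2 [ 0.42097784 -0.1338961   0.22759804] [[-0.1828, -0.9831, -0.0005], [-0.9831, 0.1828, -0.0], [0.0001, 0.0005, -1.0]] [ 3.56184351e+00  4.94680739e+00 -2.55927866e+01 -2.11156781e-03
 -5.94908871e+01 -1.40957962e+01] 0.5027157562903078 [ 0.37860752  1.04516384 -0.3861501 ]
```

View pics/w7c.png

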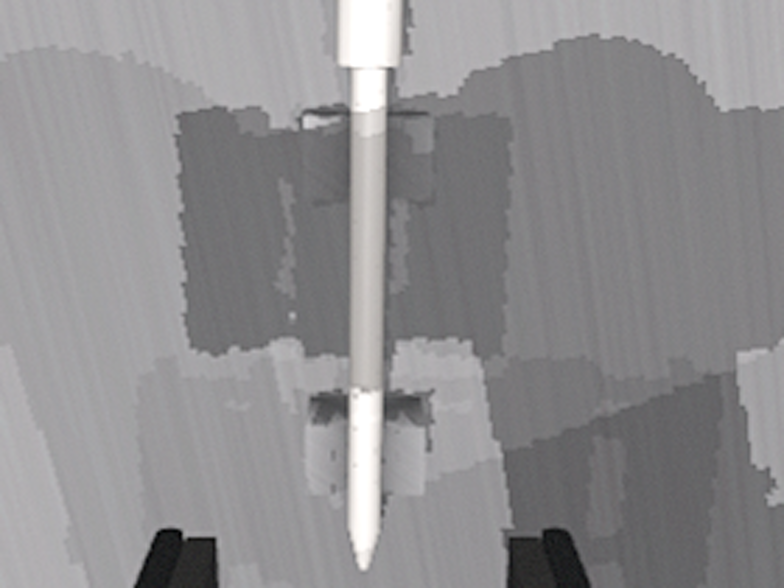

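```bash
python3 - <<'E'
from h import *
import pickle
c,s=pickle.load(open("w7.pkl","rb"))
uv=np.array([(363,569),(370,67),(370,90),(368.5,250)])/2.8+[190,100]
tip=back(c,uv[0],.027); sh=back(c,uv[1],.036); a=back(c,uv[2],.027); b=back(c,uv[3],.027)
d=tip-a; print(tip,sh,a,b,"len",np.hypot(*(tip-sh)[:2]),"yaw",np.degrees(np.arctan2(-d[0],d[1])),)
d=d/np.linalg.norm(d); L=tip-d*.172; print("grip pt y=-20:",L, "TCP",s["tcp_pos"], "delta",(L-s["tcp_pos"])*1e3)
# check hinge axis from w6
exec(open("fit3.py").read().split("fb=")[0].replace("w3.pkl","w6.pkl"))
T=lambda M:np.array(M)@Rz(-12.1).T+[.53,.1771,0]
for y in(-.062,0): print("w6 pred frame barrel",y,bbox(lambda M:T(M+[.064,0,.042]),y).round(1))
print("w6 corners pred",proj(c,T(np.array([(.075,-.095,.03),(-.075,-.095,.03)]))).round(1).tolist())
E
python3 - <<'E'
import cv2
f=cv2.imread("pics/w6.png"); cv2.imwrite("pics/w6c.png",cv2.resize(f[85:235,215:275],None,fx=4,fy=4,interpolation=cv2.INTER_CUBIC))
E
```

```text
[ 0.43548483 -0.05482701  0.027     ] [ 0.40604799 -0.20407077  0.036     ] [ 0.4071476  -0.19767457  0.027     ] [ 0.41560134 -0.15382359  0.027     ] len 0.1521191206766073 yaw -11.220320137506755
grip pt y=-20: [ 0.40201668 -0.22353944  0.027     ] TCP [ 0.42097784 -0.1338961   0.22759804] delta [ -18.96115344  -89.64334085 -200.59803777]
w6 pred frame barrel -0.062 [224.4 128.9 255.6 150.5]
w6 pred frame barrel 0 [229.6 208.5 259.  233. ]
w6 corners pred [[225.9, 92.8], [427.3, 93.2]]
```

View pics/w6c.png

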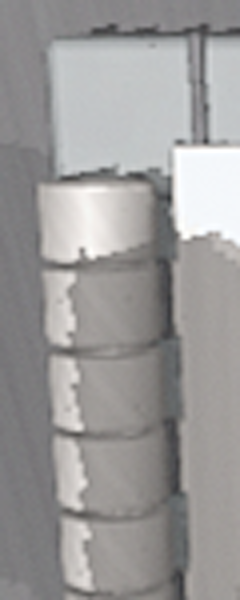

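```bash
python3 -m jog '{"delta_pos":[[-4,-20,-10],[-5,-25,-25],[-5,-25,-25],[-4.8,-19.7,-25],[0,0,-25],[0,0,-25],[0,0,-25],[0,0,-15],[0,0,-7],[0,0,-3]],"rot":[[0,0,-0.5],[0,0,0],[0,0,0],[0,0,0],[0,0,0],[0,0,0],[0,0,0],[0,0,0],[0,0,0],[0,0,0]],"grip":[50,50,50,50,50,50,50,50,50,50]}';  python3 -m jog '{"delta_pos":[[0,0,0],[0,0,0],[0,0,0],[0,0,0],[0,0,0],[0,0,0]],"rot":[[0,0,0],[0,0,0],[0,0,0],[0,0,0],[0,0,0],[0,0,0]],"grip":[50,50,50,50,50,50]}'
```

```text
time_s: 14.03
tcp_pos: [0.4017, -0.2239, 0.0418]
ee_rot: [[-0.192, -0.981, -0.002], [-0.981, 0.192, 0.0], [0.0, 0.002, -1.0]]
wrist_force: [-0.2, -0.3, 0.6]
gripper_width: 0.498
time_s: 14.53
tcp_pos: [0.4021, -0.2245, 0.0434]
ee_rot: [[-0.193, -0.981, 0.001], [-0.981, 0.193, -0.0], [-0.0, -0.001, -1.0]]
wrist_force: [0.2, -0.3, -0.2]
gripper_width: 0.496
```

```bash
python3 -m jog '{"delta_pos":[[0,0,-1.2],[0,0,0],[0,0,0],[0,0,0],[0,0,0],[0,0,0],[0,0,0],[0,0,0],[0,0,0],[0,0,0]],"rot":[[0,0,0],[0,0,0],[0,0,0],[0,0,0],[0,0,0],[0,0,0],[0,0,0],[0,0,0],[0,0,0],[0,0,0]],"grip":[40,30,20,10,0,0,0,0,0,0]}';  python3 -m jog '{"delta_pos":[[0,0,0],[0,0,1],[0,0,3],[0,0,6],[0,0,15],[0,0,25],[0,0,25],[0,0,15],[0,0,0],[0,0,0]],"rot":[[0,0,0],[0,0,0],[0,0,0],[0,0,0],[0,0,0],[0,0,0],[0,0,0],[0,0,0],[0,0,0],[0,0,0]],"grip":[0,0,0,0,0,0,0,0,0,0]}'; python3 look.py w8
```

```text
time_s: 15.37
tcp_pos: [0.4019, -0.2245, 0.0417]
ee_rot: [[-0.193, -0.981, 0.0], [-0.981, 0.193, -0.0], [0.0, -0.0, -1.0]]
wrist_force: [0.6, 0.9, -0.5]
gripper_width: 0.195
time_s: 16.2
tcp_pos: [0.4019, -0.2243, 0.1324]
ee_rot: [[-0.194, -0.981, 0.002], [-0.981, 0.194, 0.0], [-0.0, -0.002, -1.0]]
wrist_force: [-1.1, 0.0, -2.0]
gripper_width: 0.197
16.25 [ 0.40112268 -0.22416964  0.13133353] [[-0.1937, -0.9811, -0.0006], [-0.9811, 0.1937, 0.0006], [-0.0005, 0.0007, -1.0]] [-8.86804759e+00  1.34814394e+01 -3.12881267e+01 -4.20870900e-02
 -4.52674746e+01 -2.26838572e+00] 0.19517849423556466 [ 0.10143105 -0.19811887 -1.00307579]
```

```bash
python3 -m jog '{"delta_pos":[[0,0,0],[0,0,0],[0,0,0],[0,0,0],[0,0,0],[0,0,0],[0,0,0],[0,0,0],[0,0,0],[0,0,0]],"rot":[[0,0,-6],[0,0,-6.6],[0,0,-6.6],[0,0,-6.6],[0,0,-6.6],[0,0,-6.6],[0,0,-6.6],[0,0,-6.6],[0,0,-6.6],[0,0,-6.6]],"grip":[0,0,0,0,0,0,0,0,0,0]}';  python3 -m jog '{"delta_pos":[[0,0,0],[0,0,0],[0,0,0],[0,0,0],[0,0,0],[0,0,0]],"rot":[[0,0,-6.6],[0,0,-6],[0,0,0],[0,0,0],[0,0,0],[0,0,0]],"grip":[0,0,0,0,0,0]}'; cat > pinfit.py <<'E'
from station import r,vision
from h import *
import pickle
d=vision.capture("side"); t=vision.capture("top"); s=r.sense(); pickle.dump((d,t,{k:np.array(s[k]) for k in("tcp_pos","ee_rot")}),open("pf.pkl","wb"))
g=s["tcp_pos"]; R=s["ee_rot"]; print(s["time_s"],g,R.round(3).tolist(),s["wrist_force"])
d0=pickle.load(open("cams.pkl","rb"))[1]
n=-R[:,0]; n=n/np.linalg.norm(n); print("nose dir from tool",n)
H=g+R[:,2]*.006+[0,0,-.0087]   # head grip point on axis (y=-20)
for a in (0,-5,-10,-20): 
    v=n*np.cos(np.radians(a))+np.array([0,0,1])*np.sin(np.radians(a)); print(a,"side px sh,tip",proj(d,[H+v*.020,H+v*.172]).round(1).tolist())
f=d["frame"].astype(int).min(2)
cv2.imwrite("pics/s9.png",d["frame"][:,:,::-1])
# bright pixels per column near the predicted line
u=proj(d,np.array([H+n*k for k in(.03,.05,.07,.09,.11,.13,.145)]))
for x,y in u:
    x=int(round(x)); col=f[int(y)-15:int(y)+50,x]; b=np.where(col>150)[0]+int(y)-15
    print(x,round(y,1),b.tolist())
E
python3 pinfit.py
```

```text
time_s: 17.08
tcp_pos: [0.4005, -0.2241, 0.1299]
ee_rot: [[-0.974, -0.227, -0.004], [-0.227, 0.974, 0.001], [0.004, 0.002, -1.0]]
wrist_force: [-0.5, 0.2, -1.2]
gripper_width: 0.197
time_s: 17.58
tcp_pos: [0.4015, -0.2244, 0.1311]
ee_rot: [[-1.0, -0.017, -0.001], [-0.017, 1.0, 0.0], [0.001, 0.0, -1.0]]
wrist_force: [-0.4, -0.2, -1.6]
gripper_width: 0.196
17.6833 [ 0.4016827  -0.22440963  0.1314458 ] [[-1.0, -0.016, -0.0], [-0.016, 1.0, 0.0], [0.0, 0.0, -1.0]] [ 0.26088747  0.47219941 -1.29344481]
nose dir from tool [ 9.99873304e-01  1.59100780e-02 -4.96165775e-04]
0 side px sh,tip [[263.1, 284.6], [356.9, 279.5]]
-5 side px sh,tip [[263.1, 285.5], [355.9, 286.6]]
-10 side px sh,tip [[263.0, 286.3], [354.2, 293.6]]
-20 side px sh,tip [[262.5, 288.0], [348.6, 306.9]]
269 284.3 []
282 283.6 [281, 282, 283, 284, 285]
294 282.9 [281, 282, 283, 284]
307 282.3 [280, 281, 282, 283, 284]
319 281.6 [279, 280, 281, 282, 283]
331 280.9 [279, 280, 281, 282, 283]
341 280.4 [278, 279, 280, 281, 282]
```

```bash
python3 -m jog '{"delta_pos":[[11,10,0],[14,13,0],[14,13,0],[14,13,0],[14,13,0],[14,13,0],[14,13,0],[14,13,0],[14,13,0],[12,13,0]],"rot":[[0,0,6.4],[0,0,6.4],[0,0,6.4],[0,0,6.4],[0,0,6.4],[0,0,6.4],[0,0,6.4],[0,0,6.4],[0,0,6.4],[0,0,6.4]],"grip":[0,0,0,0,0,0,0,0,0,0]}';  python3 -m jog '{"delta_pos":[[0,0,-5],[0,0,-15],[0,0,-20],[0,0,-20],[0,0,-10],[0,0,-4],[0,0,0],[0,0,0],[0,0,0],[0,0,0]],"rot":[[0,0,6.5],[0,0,6.5],[0,0,0],[0,0,0],[0,0,0],[0,0,0],[0,0,0],[0,0,0],[0,0,0],[0,0,0]],"grip":[0,0,0,0,0,0,0,0,0,0]}'; python3 -m jog '{"delta_pos":[[0,0,0],[0,0,0],[0,0,0],[0,0,0]],"rot":[[0,0,0],[0,0,0],[0,0,0],[0,0,0]],"grip":[0,0,0,0]}'; python3 - <<'E'
from station import r; import numpy as np
s=r.sense();print(s["tcp_pos"],s["ee_rot"].round(4).tolist())
n=-s["ee_rot"][:,0]; print("tip",s["tcp_pos"]-[0,0,.0147]+n*.1728,"yaw",np.degrees(np.arctan2(-n[0],n[1])))
v=np.array([.2096,.9778,0]); p=s["tcp_pos"]-[.5926,.1637,.0567]; print("along",p@v*1e3,"perp +x mm",(p[0]*.9778-p[1]*.2096)*1e3,"dz",p[2]*1e3)
E
```

```text
time_s: 18.52
tcp_pos: [0.5377, -0.0967, 0.1316]
ee_rot: [[-0.419, -0.908, 0.0], [-0.908, 0.419, -0.0], [-0.0, -0.0, -1.0]]
wrist_force: [0.0, -1.3, -0.7]
gripper_width: 0.196
time_s: 19.35
tcp_pos: [0.5376, -0.0974, 0.0588]
ee_rot: [[-0.21, -0.978, 0.002], [-0.978, 0.21, 0.0], [-0.001, -0.002, -1.0]]
wrist_force: [-0.7, 0.7, -2.0]
gripper_width: 0.198
time_s: 19.68
tcp_pos: [0.5369, -0.0974, 0.0579]
ee_rot: [[-0.21, -0.978, 0.0], [-0.978, 0.21, 0.0], [-0.0, -0.0, -1.0]]
wrist_force: [-0.1, -0.3, -1.0]
gripper_width: 0.195
[ 0.5369036  -0.09743999  0.05787756] [[-0.2102, -0.9776, 0.0004], [-0.9776, 0.2102, 0.0], [-0.0001, -0.0004, -1.0]]
tip [0.57323475 0.07149753 0.0431963 ] yaw -12.13698767124349
along -267.0166465820287 perp +x mm 0.27500133597095633 dz 1.177556015537082
```

```bash
python3 -m jog '{"delta_pos":[[-0.3,0,-1.2],[1.05,4.9,0],[1.05,4.9,0],[1.05,4.9,0],[1.05,4.9,0],[1.05,4.9,0],[0,0,0],[0,0,0],[0,0,0]],"rot":[[0,0,0],[0,0,0],[0,0,0],[0,0,0],[0,0,0],[0,0,0],[0,0,0],[0,0,0],[0,0,0]],"grip":[0,0,0,0,0,0,0,0,0]}';  python3 -m jog '{"delta_pos":[[0.63,2.93,0],[0.63,2.93,0],[0.63,2.93,0],[0.63,2.93,0],[0.63,2.93,0],[0.63,2.93,0],[0.63,2.93,0],[0,0,0],[0,0,0]],"rot":[[0,0,0],[0,0,0],[0,0,0],[0,0,0],[0,0,0],[0,0,0],[0,0,0],[0,0,0],[0,0,0]],"grip":[0,0,0,0,0,0,0,0,0]}'; python3 look.py w10; python3 - <<'E'
from station import vision
import cv2,numpy as np
a=vision.capture("side")["frame"][:,:,::-1]; b=vision.capture("top")["frame"][:,:,::-1]
z=lambda f,x,y,w,h,k:cv2.resize(f[y:y+h,x:x+w],None,fx=k,fy=k,interpolation=cv2.INTER_CUBIC)
w=cv2.imread("pics/w10.png")
cv2.imwrite("pics/m10.png",np.hstack([np.vstack([z(b,200,190,133,100,3),z(w,0,0,640,480,.6234)[:299,:399]]),cv2.resize(z(a,240,150,133,200,3),(399,599))]))
E
```

```text
time_s: 20.43
tcp_pos: [0.5417, -0.0728, 0.0564]
ee_rot: [[-0.21, -0.978, -0.0], [-0.978, 0.21, -0.0], [0.0, 0.0, -1.0]]
wrist_force: [-0.5, 0.2, -1.0]
gripper_width: 0.201
time_s: 21.18
tcp_pos: [0.5463, -0.0522, 0.0565]
ee_rot: [[-0.21, -0.978, 0.0], [-0.978, 0.21, 0.0], [-0.0, -0.0, -1.0]]
wrist_force: [0.0, -0.1, -0.5]
gripper_width: 0.198
21.2333 [ 0.54619468 -0.05230564  0.05644456] [[-0.2101, -0.9777, -0.0], [-0.9777, 0.2101, 0.0], [-0.0, 0.0, -1.0]] [ 1.14608842e+01  2.70583258e+01 -2.35026453e+01 -2.89183434e-03
 -3.94401961e+01 -2.35866426e+01] 0.1960287386278054 [ 0.81131668 -0.95877889 -0.93213468]
```

```bash
J='true'; python3 -m jog '{"delta_pos":[[0.84,3.91,0],[0.84,3.91,0],[0.84,3.91,0],[0.84,3.91,0],[0.84,3.91,0],[0.84,3.91,0],[0.84,3.91,0],[0.84,3.91,0],[0.84,3.91,0],[0,0,0]],"rot":[[0,0,0],[0,0,0],[0,0,0],[0,0,0],[0,0,0],[0,0,0],[0,0,0],[0,0,0],[0,0,0],[0,0,0]],"grip":[0,0,0,0,0,0,0,0,0,0]}';  python3 -m jog '{"delta_pos":[[0.84,3.91,0],[0.84,3.91,0],[0.84,3.91,0],[0.84,3.91,0],[0.84,3.91,0],[0,0,0],[0,0,0],[0,0,0]],"rot":[[0,0,0],[0,0,0],[0,0,0],[0,0,0],[0,0,0],[0,0,0],[0,0,0],[0,0,0]],"grip":[0,0,0,0,0,0,0,0]}'
```

```text
time_s: 22.17
tcp_pos: [0.5541, -0.0165, 0.0565]
ee_rot: [[-0.209, -0.978, 0.0], [-0.978, 0.209, 0.0], [-0.0, -0.0, -1.0]]
wrist_force: [0.5, 0.1, -0.7]
gripper_width: 0.196
time_s: 22.83
tcp_pos: [0.5579, 0.0024, 0.0564]
ee_rot: [[-0.21, -0.978, -0.0], [-0.978, 0.21, 0.0], [-0.0, 0.0, -1.0]]
wrist_force: [0.8, -0.7, -0.5]
gripper_width: 0.194
```

```bash
python3 -m jog '{"delta_pos":[[0.84,3.91,0],[0.84,3.91,0],[0.84,3.91,0],[0.84,3.91,0],[0.84,3.91,0],[0.84,3.91,0],[0.84,3.91,0],[0.84,3.91,0],[0.84,3.91,0],[0,0,0]],"rot":[[0,0,0],[0,0,0],[0,0,0],[0,0,0],[0,0,0],[0,0,0],[0,0,0],[0,0,0],[0,0,0],[0,0,0]],"grip":[0,0,0,0,0,0,0,0,0,0]}';  python3 -m jog '{"delta_pos":[[0.84,3.91,0],[0.84,3.91,0],[0.84,3.91,0],[0.84,3.91,0],[0.84,3.91,0],[0.84,3.91,0],[0.84,3.91,0],[0,0,0],[0,0,0]],"rot":[[0,0,0],[0,0,0],[0,0,0],[0,0,0],[0,0,0],[0,0,0],[0,0,0],[0,0,0],[0,0,0]],"grip":[0,0,0,0,0,0,0,0,0]}'
```

```text
time_s: 23.67
tcp_pos: [0.5659, 0.0383, 0.0565]
ee_rot: [[-0.209, -0.978, 0.001], [-0.978, 0.209, 0.0], [-0.0, -0.0, -1.0]]
wrist_force: [-0.4, 0.5, -1.3]
gripper_width: 0.195
time_s: 24.42
tcp_pos: [0.5714, 0.0652, 0.0564]
ee_rot: [[-0.21, -0.978, 0.0], [-0.978, 0.21, 0.0], [-0.0, -0.0, -1.0]]
wrist_force: [-0.8, -0.1, -1.2]
gripper_width: 0.198
```

```bash
python3 -m jog '{"delta_pos":[[0.42,1.95,0],[0.42,1.95,0],[0.42,1.95,0],[0.42,1.95,0],[0,0,0],[0,0,0]],"rot":[[0,0,0],[0,0,0],[0,0,0],[0,0,0],[0,0,0],[0,0,0]],"grip":[0,0,0,0,0,0]}';  python3 -m jog '{"delta_pos":[[0.21,0.98,0],[0.21,0.98,0],[0,0,0],[0,0,0]],"rot":[[0,0,0],[0,0,0],[0,0,0],[0,0,0]],"grip":[0,0,0,0]}'; python3 -m jog '{"delta_pos":[[0.21,0.98,0],[0,0,0],[0,0,0]],"rot":[[0,0,0],[0,0,0],[0,0,0]],"grip":[0,0,0]}'
```

```text
time_s: 24.92
tcp_pos: [0.5731, 0.0728, 0.0565]
ee_rot: [[-0.21, -0.978, 0.0], [-0.978, 0.21, 0.0], [-0.0, -0.0, -1.0]]
wrist_force: [-0.2, 0.1, -1.2]
gripper_width: 0.198
time_s: 25.25
tcp_pos: [0.5735, 0.0747, 0.0565]
ee_rot: [[-0.21, -0.978, 0.0], [-0.978, 0.21, 0.0], [-0.0, -0.0, -1.0]]
wrist_force: [0.1, -0.4, -0.9]
gripper_width: 0.197
time_s: 25.5
tcp_pos: [0.5737, 0.0757, 0.0565]
ee_rot: [[-0.21, -0.978, 0.0], [-0.978, 0.21, 0.0], [-0.0, -0.0, -1.0]]
wrist_force: [-0.6, 0.3, -1.5]
gripper_width: 0.193
```

```bash
python3 -m jog '{"delta_pos":[[0.15,0.7,0],[0,0,0],[0,0,0]],"rot":[[0,0,0],[0,0,0],[0,0,0]],"grip":[0,0,0]}';  python3 -m jog '{"delta_pos":[[0.15,0.7,0],[0,0,0],[0,0,0]],"rot":[[0,0,0],[0,0,0],[0,0,0]],"grip":[0,0,0]}'; python3 -m jog '{"delta_pos":[[0.15,0.7,0],[0,0,0],[0,0,0]],"rot":[[0,0,0],[0,0,0],[0,0,0]],"grip":[0,0,0]}'
```

```text
time_s: 25.75
tcp_pos: [0.5738, 0.0763, 0.0564]
ee_rot: [[-0.21, -0.978, -0.0], [-0.978, 0.21, -0.0], [0.0, 0.0, -1.0]]
wrist_force: [1.3, -0.6, -1.5]
gripper_width: 0.202
time_s: 26.0
tcp_pos: [0.5738, 0.0764, 0.0564]
ee_rot: [[-0.21, -0.978, -0.001], [-0.978, 0.21, -0.001], [0.001, 0.001, -1.0]]
wrist_force: [0.5, -5.2, -0.9]
gripper_width: 0.198
time_s: 26.25
tcp_pos: [0.5738, 0.0765, 0.0564]
ee_rot: [[-0.211, -0.978, -0.001], [-0.978, 0.211, -0.002], [0.002, 0.001, -1.0]]
wrist_force: [0.7, -6.6, -1.0]
gripper_width: 0.197
```

```bash
python3 -m jog '{"delta_pos":[[-0.1,-0.6,0],[0,0,0],[0,0,0],[0,0,0],[0,0,0],[0,0,0],[0,0,0],[0,0,0],[0,0,0]],"rot":[[0,0,0],[0,0,0],[0,0,0],[0,0,0],[0,0,0],[0,0,0],[0,0,0],[0,0,0],[0,0,0]],"grip":[0,0,20,24,28,35,40,40,40]}';  python3 -m jog '{"delta_pos":[[0,0,2],[0,0,5],[0,0,10],[0,0,20],[0,0,30],[0,0,35],[0,0,35],[0,0,20],[0,0,0],[0,0,0]],"rot":[[0,0,0],[0,0,0],[0,0,0],[0,0,0],[0,0,0],[0,0,0],[0,0,0],[0,0,0],[0,0,0],[0,0,0]],"grip":[40,40,40,40,40,40,40,40,40,40]}'; python3 -m jog '{"delta_pos":[[-30,20,0],[-30,20,0],[-30,20,0],[-25,20,0],[0,0,0],[0,0,0],[0,0,0]],"rot":[[0,0,0],[0,0,0],[0,0,0],[0,0,0],[0,0,0],[0,0,0],[0,0,0]],"grip":[40,40,40,40,40,40,40]}'; python3 look.py w12;  python3 - <<'E'
from station import vision
from h import *
a=vision.capture("side")["frame"][:,:,::-1]; b=vision.capture("top")["frame"][:,:,::-1]
z=lambda f,x,y,w,h,k:cv2.resize(f[y:y+h,x:x+w],None,fx=k,fy=k,interpolation=cv2.INTER_CUBIC)
w=cv2.imread("pics/w12.png")
cv2.imwrite("pics/m12.png",np.hstack([np.vstack([z(b,200,190,133,100,3),z(w,0,60,400,300,1)[:299,:399]]),z(a,265,170,100,150,4)[:599]]))
E
```

```text
time_s: 27.0
tcp_pos: [0.5742, 0.0775, 0.0566]
ee_rot: [[-0.21, -0.978, 0.001], [-0.978, 0.21, 0.0], [-0.0, -0.0, -1.0]]
wrist_force: [0.3, 0.3, -0.4]
gripper_width: 0.388
time_s: 27.83
tcp_pos: [0.5746, 0.0773, 0.2159]
ee_rot: [[-0.21, -0.978, 0.004], [-0.978, 0.21, 0.002], [-0.003, -0.004, -1.0]]
wrist_force: [0.0, -0.8, -0.3]
gripper_width: 0.403
time_s: 28.42
tcp_pos: [0.4589, 0.157, 0.213]
ee_rot: [[-0.21, -0.978, -0.001], [-0.978, 0.21, -0.001], [0.001, 0.001, -1.0]]
wrist_force: [0.1, 0.1, 0.6]
gripper_width: 0.402
28.4667 [0.45929703 0.15679808 0.21295272] [[-0.2107, -0.9776, -0.0008], [-0.9776, 0.2107, -0.0007], [0.0008, 0.0006, -1.0]] [ 3.80751493e+01  1.01965758e+01 -2.15876914e+01  3.37463962e-03
 -5.82760565e+01 -5.02402942e+01] 0.402400250097619 [-0.1977877   0.18549617  0.02606849]
```

View pics/m12.png

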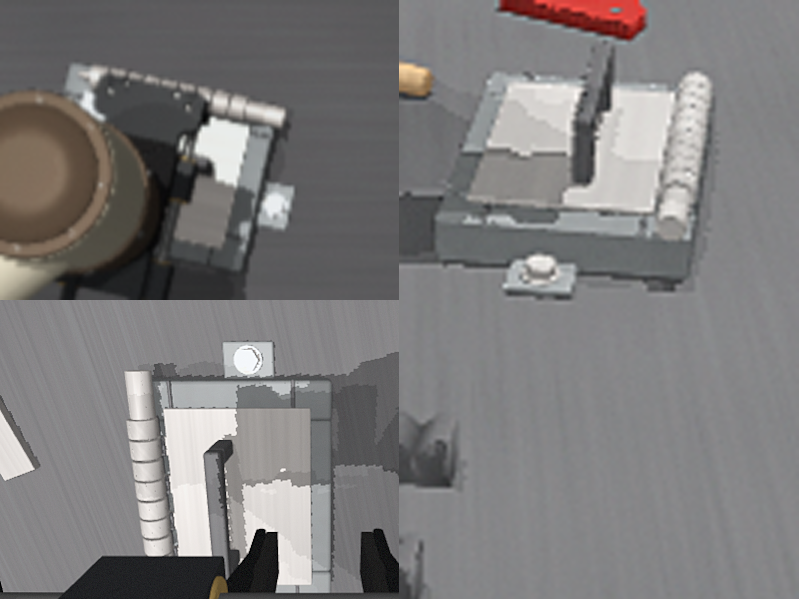

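```bash
python3 - <<'E'
src=open("fit3.py").read().split("fb=")[0].replace("w3.pkl","w12.pkl"); exec(src)
T=lambda M:np.array(M)@Rz(-12.1).T+[.53,.1771,0]
ring=ring*9/11
for gap in(0,.002,.005):
    M=np.vstack([ring+[.064,-.103-gap,.0405],ring+[.064,-.069-gap,.0405]]); u=proj(c,T(M)); print(gap,u.min(0).round(1),u.max(0).round(1))
g=c["frame"].min(2).astype(int); x=int(proj(c,T([.064,-.086,.0495]))[0,0]); print("col",x,[(i,g[i,x]) for i in range(120,190,1)])
E
```

```text
0 [123.4 129.3] [156.2 179.8]
0.002 [123.1 126.5] [155.9 177. ]
0.005 [122.5 122.2] [155.5 172.8]
col 135 [(120, np.int64(134)), (121, np.int64(134)), (122, np.int64(139)), (123, np.int64(138)), (124, np.int64(137)), (125, np.int64(141)), (126, np.int64(142)), (127, np.int64(140)), (128, np.int64(142)), (129, np.int64(137)), (130, np.int64(110)), (131, np.int64(169)), (132, np.int64(234)), (133, np.int64(227)), (134, np.int64(227)), (135, np.int64(226)), (136, np.int64(227)), (137, np.int64(229)), (138, np.int64(229)), (139, np.int64(230)), (140, np.int64(231)), (141, np.int64(232)), (142, np.int64(233)), (143, np.int64(234)), (144, np.int64(235)), (145, np.int64(235)), (146, np.int64(236)), (147, np.int64(236)), (148, np.int64(237)), (149, np.int64(239)), (150, np.int64(239)), (151, np.int64(240)), (152, np.int64(242)), (153, np.int64(241)), (154, np.int64(226)), (155, np.int64(229)), (156, np.int64(230)), (157, np.int64(230)), (158, np.int64(228)), (159, np.int64(227)), (160, np.int64(228)), (161, np.int64(227)), (162, np.int64(228)), (163, np.int64(226)), (164, np.int64(226)), (165, np.int64(224)), (166, np.int64(225)), (167, np.int64(225)), (168, np.int64(223)), (169, np.int64(223)), (170, np.int64(223)), (171, np.int64(224)), (172, np.int64(223)), (173, np.int64(224)), (174, np.int64(224)), (175, np.int64(223)), (176, np.int64(223)), (177, np.int64(225)), (178, np.int64(228)), (179, np.int64(215)), (180, np.int64(95)), (181, np.int64(163)), (182, np.int64(222)), (183, np.int64(221)), (184, np.int64(221)), (185, np.int64(221)), (186, np.int64(221)), (187, np.int64(218)), (188, np.int64(216)), (189, np.int64(216))]
```

Head end is seen at row 130–131 (129.3 predicted for fully home), and the seam against the barrel is one dark pixel row at 180 (179.8 predicted), so the pin is home.

```bash
python3 -c "
from station import finish_job
print(finish_job())"
```

```text
the job is handed in; nothing more can be done
None
```

The hatch is hung on the frame and the steel pin is fully home through all nine barrels. It went in from the −y end. I handed the job in at about 28.5 s of robot time, with the gripper open and clear of everything.

- **Hatch:** I set it down at TCP z = 78.7 mm, against 78.6 mm expected. At most about 6 N pushed up at contact. The barrels showed in line in the picture taken afterwards. The hatch had sagged about 2° at its barrel side in the grip, so I tilted the tool 1.5° to lower it nearly flat.
- **Pin:** It slid through with no noticeable resistance. It then stopped at about 6.6 N, within about 0.5 mm of the expected position.
- **Final pictures:** The head's outer end lies at row 130–131, where 129.3 was predicted for fully home. The seam to the end barrel is one dark pixel row, at row 180 where 179.8 was predicted. The nose stands out at the far end.
- **Disagreements:** The first corner reading of the frame was off by up to 2.8 px and I left it, because the barrel outlines agreed to about 1 px. The opening read 17 mm on the 18 mm head.
- **Bystanders:** I moved nothing near the hammer, brush, magnet or flat bar, but I did not measure their positions again at the end.

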